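Top up the sprung cassette magazine

ROBOT

A 6-joint arm with a two-finger parallel gripper is mounted at the origin on a cart in front of the work surface, level with it; the furniture and walls round the work are solid. World frame = base frame: x ahead of the robot, y to its left, z up, the work surface at z = 0. Lengths are in m, angles in rad, forces in N, time in s.
With the tool pointing down it reaches from about 0.3 to 0.875 m from the base axis. Payload 6.4 kg.
Tool frame: the origin (TCP) lies midway between the tips of the shut fingers; the grasp point (between the pads) lies 19 mm behind it; z points along the fingers, y is the line along which they close (so a half turn about z gives the same grasp; the last joint's range is limited). The gripper opens to 85 mm and grips with 20 to 120 N. Pads are 22 mm wide; open, the fingers measure 114 mm over their backs; the gripper's body (76 mm by 85 mm) begins 54 mm behind the grasp point. The pads swing forward as they close: fully open they stand 13 mm farther back than shut.
Start: joints at [-1.519, 0.181, 1.607, -0, 1.354, -0.206], TCP at [0.147, -0.556, 0.231] pointing down, gripper open.
Joint ranges: [-2.99, 2.99], [-0.89, 2.07], [0.3, 2.58], [-1.14, 4.28], [0, 2.63], [-3.12, 3.12]. Speed limits (rad/s): [2.57, 2.57, 3.01, 3.14, 3.14, 3.14].

INTERFACE

Orientations are given as a unit quaternion [w, x, y, z].
In Python, from bench import ctrl gives the robot as it stands. The module is installed in compiled form; this text tells all that it offers.
- The arm moves only by the tool move_arm, never from a script. Its argument "plan" is one flat list of numbers, 6 for each row, row after row: the shift along the world's x, y, z in units of 50 mm (1.0 is 50 mm), then the turn, a rotation vector about the world's x, y, z in rad. A call has 1 to 10 rows; each row is the pose to reach, as a shift and turn from the pose commanded when the call began; what a row does not reach only later rows make up. A row lasts 1/8 s, in which the tool goes at most 62.5 mm and 10.7 degrees, less where a joint would pass 70% of its speed; a pose out of reach is approached as far as the arm can. A call with a gripper value outside its range is refused whole. "grip" is the finger opening in mm, from 0 to 85.4, set as the call begins (left out, the last holds). The fingers move at their own pace and stop on an object; the grip force is fixed at half the most. Time passes only in rows, so rows that repeat a pose let the fingers close. It gives the time, the measured TCP pose, the force, the opening and the grip force at its end, in the units of the state.
- ctrl.get_obs(): the state, without advancing time (a new reading comes with each control period).
- ctrl.camera(name): name is "scene" or "top" or "wrist"; returns a dict with "pixels" (420x560x3 uint8, red, green, blue), "fx", "fy", "cx", "cy" (pixels), "origin" and "attitude" of the camera in the world. Camera axes: x right, y down, z forward; pixel columns grow to the right and rows downward; lengths in m; the calibration is good to about 2 mm. The wrist camera is an equidistant fisheye: a pixel r from the principal point sees the ray r / f radians off the axis. A picture is of the moment at which its call begins. There is no depth.
- ctrl.hand_in(): hands the job in; it is judged then, once.
The state is a dict: "time_s": time; "q": joint angles; "dq": joint speeds; "joint_efforts": joint torques, N m; "eef_pos": TCP position; "eef_rot": TCP orientation; "wrist_force": force on the tool from outside, world axes, zero at the start; "torque": the same for the moment, N m; "opening": opening from 0.0 (shut) to 1.0 (fully open); "grasp_force": force on a finger pad.
Only numpy, scipy, OpenCV 4.12 (cv2) and the standard library are available. Lean on these libraries where they do the work, as an engineer would, in place of code of your own. Each camera call takes 0.05 s, during which the arm holds its last target. There are 200 camera calls.

TASK

Top up the magazine with the purple-banded test cassette from the white storage rack. In the rack it stands on edge and only its top edge can be held, so first lay it flat on the bench with its face (window and round well) upward and let go; then take it again across its narrow width, set it face up in the mouth of the magazine on top of the blue catches, and press it down on the one already inside until both catches snap back over it and hold it in, level, when you let go. Leave the green-banded cassette in the rack and do not disturb the bottle, slide box or timer.

Things in the scene. Friction and masses are not known exactly. Their poses are not given: they have to be found in the camera images.
- purple_cassette_centre (a point): Centre of the white test cassette to load: 46 mm (x) by 100 mm (y) by 14 mm (z), 40 to 85 g. +z points out of its face (window, round well, purple stripe); the back is plain and ribbed. A purple band covers its +x edge. At the start it stands in a rack slot on its -x edge: +x up, face toward the rack's front (-x, roughly the robot), top 52 mm above the bench, centre 29 mm.
- green_cassette_centre (a point): Centre of a cassette of the same size and axes but with a green band, standing in the other slot of the rack the same way. It stays there.
- loaded_cassette_centre (a point): Centre of a purple-banded cassette of the same kind that already lies in the magazine, face up, pressed up under the two catches by the spring.
- rack: White storage rack, fixed. Origin: centre of its underside; base plate 112 (x) by 122 (y) by 6 mm. Two slots along y at x = -34 and +34 mm, 17 mm wide, with low walls (tops 31 mm above the bench) only near the ends (|y| 32 to 56 mm): the middle 64 mm of a cassette is free on both sides down to the plate. Lift a cassette straight up by 30 mm or more.
- magazine: Cassette magazine, fixed. Origin: centre of its underside, base 92 (x) by 150 (y) mm. Cassettes lie flat in it, 100 mm along y, either way round. Corner cheeks, 4 mm thick, form a shaft 50 (x) by 104 (y) mm, straight up to z = 94 mm, flared to 104 mm. The middle 60 mm of both long sides is open above z = 34 mm: fingers holding a cassette by its width pass there.
- magazine_mouth (a point): On the shaft's axis, 82 mm above the bench: the level of the flat undersides of the two catch noses, which reach over the shaft's ends to y = +/-46 mm, with 60 degree slopes above. A cassette laid in rests on the slopes, its underside 88 to 94 mm high. Loaded, its top is at this level (centre 75 mm high).
- follower (a joint): Sprung black plate that carries the cassettes in the magazine, m, positive downward: 0 with one cassette loaded (start), 0.014 with two, stop at 0.026. Spring about 5 N at 0 and 250 N/m more.
- catch_left (a joint): Catch at the magazine's +y end, rad: 0 closed (nose over the cassette), positive as its nose is pushed outward; about 0.07 to 0.1 while a cassette passes; light spring to 0. Pushing a cassette down (up to about 15 N) spreads both catches and sinks the one inside; when its top is 2 to 6 mm below the noses the catches snap in over it. Let go before then and the spring lifts it back up between the noses.
- catch_right (a joint): The same at the -y end.
- lysing_bottle: Bystander: reagent bottle with black cap, 54 mm across, 105 mm high; origin at the centre of its underside.
- slide_box: Bystander: green slide box 76 x 101 x 31 mm; origin at the centre of its underside. Beside the work on its right stands a fixed microscope, 0.43 m high (all of it at y below -0.04 m).
- timer: Bystander: white bench timer 51 x 64 x 57 mm; origin at the centre of its underside. Apart from it the bench between the robot and the rack and magazine is free (x 0.33 to 0.46 m, y 0.05 to 0.33 m).
Not all that is in view belongs to the job. What is shaped like the part that bears purple_cassette_centre but orange is not meant.

How it is judged:
By the outcome, as a careful person would: the job done as asked, in the order asked, and still so for the second after the job is handed in, with the robot touching nothing.
It also fails if it takes over 58 s, if anything falls off the work surface, if the arm or the gripper's body presses on something with over 40 N, if the wrist force passes 120 N, or if a joint passes its speed limit or range.

## Working session

There is one attempt and no reset: what is moved stays moved. The work goes in short steps, Python scripts to look and compute and a tool call to move; the robot and the scene stay as the last step left them, time stands still between calls to the robot, and variables do not carry over. Pictures are saved under pics/ and viewed, at most 10 in all, crops included, and the job is handed in when it is done.

Besides the shell and the picture viewer there is one more tool, called after "Call:" as name(argument=value, ...), one argument or row to a line, values as JSON. move_arm: Moves the arm, as the interface text tells. Its arguments: {"type":"object","properties":{"plan":{"type":"array"},"grip":{"type":"number"}},"required":["plan"]}

```bash
mkdir -p pics; cat > h.py <<'E'
from bench import ctrl
import numpy as np, cv2
from scipy.spatial.transform import Rotation as R
def rot(a):
    a=np.array(a,float)
    return a if a.shape==(3,3) else R.from_quat(np.r_[a[1:],a[0]]).as_matrix()
def snap(n,f):
    c=ctrl.camera(n); cv2.imwrite('pics/'+f,c['pixels'][:,:,::-1]); np.save('pics/'+f+'.npy',{k:v for k,v in c.items()},allow_pickle=True); return c
def load(f): return np.load('pics/'+f+'.npy',allow_pickle=True).item()
def ray(c,u,v,fish=False):
    x=(u-c['cx'])/c['fx'];y=(v-c['cy'])/c['fy']
    if fish:
        r=np.hypot(x,y); d=np.array([x/r*np.sin(r),y/r*np.sin(r),np.cos(r)]) if r>1e-9 else np.array([0,0,1.])
    else: d=np.array([x,y,1.])
    return np.array(c['origin']),rot(c['attitude'])@d
def atz(c,u,v,z,fish=False):
    o,d=ray(c,u,v,fish); return o+d*(z-o[2])/d[2]
def proj(c,p):
    q=rot(c['attitude']).T@(np.array(p)-c['origin']); return c['cx']+c['fx']*q[0]/q[2],c['cy']+c['fy']*q[1]/q[2]
E
python3 - <<'E'
from h import *
for n in('scene','top'):
    c=snap(n,n+'1.png'); print({k:v for k,v in c.items() if k!='pixels'})
print(ctrl.get_obs())
E
```

```text
{'fx': 466.73051537833845, 'fy': 466.73051537833845, 'cx': 279.31241417355244, 'cy': 210.1314462193759, 'origin': array([0.0885712 , 0.72544747, 0.65802916]), 'attitude': array([ 0.15903643, -0.32913885,  0.84622981, -0.38764694])}
{'fx': 446.9745637350964, 'fy': 446.9745637350964, 'cx': 281.91774019515157, 'cy': 208.43932347388298, 'origin': array([0.39392627, 0.21583911, 0.99266211]), 'attitude': array([-0.07808315,  0.71047117, -0.69703011,  0.05729532])}
{'time_s': 0.1, 'q': array([-1.51926729e+00,  1.81425309e-01,  1.60789279e+00, -2.28849893e-05,
        1.35379987e+00, -2.06283716e-01]), 'dq': array([ 0.00052559, -0.00244016, -0.00225014, -0.0015352 ,  0.0015651 ,
       -0.00023258]), 'joint_efforts': array([ 4.56928565e-04, -4.45877516e+01, -3.52238166e+01, -3.79217081e-04,
        4.13528745e-03, -9.45849798e-07]), 'eef_pos': array([ 0.1465989 , -0.55549469,  0.2305049 ]), 'eef_rot': array([-7.61241249e-04,  9.91702465e-01,  1.28552084e-01,  4.78148620e-05]), 'wrist_force': array([-0.061271  ,  1.47277486,  0.59235617]), 'torque': array([-0.00497032,  0.00286435, -0.01913936]), 'grasp_force': 0.0, 'opening': 1.001311825866755}
```

View pics/top1.png

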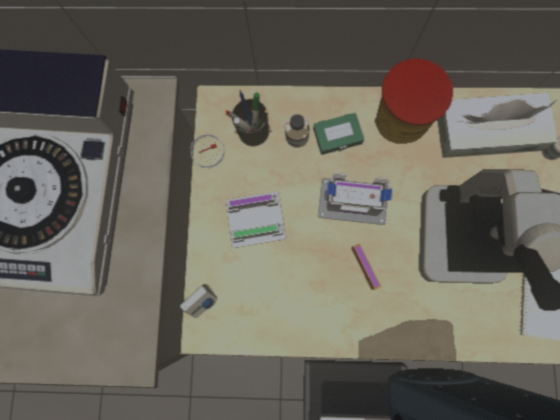

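View pics/scene1.png

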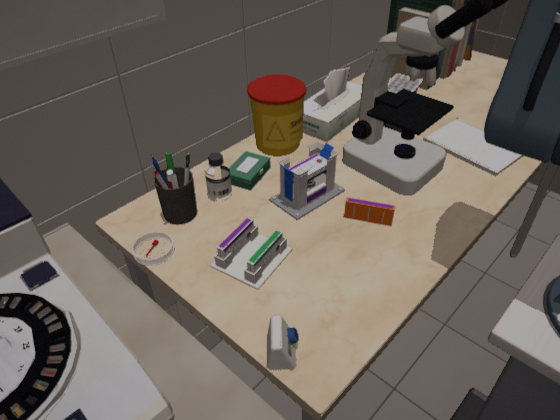

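Top: rack near (256,220) with the purple cassette in its far slot (252,201) and the green one in its near slot (254,231). The magazine is near (355,200), with a decoy at (366,266) and the timer at (198,300). I'll enlarge the rack and magazine.

```bash
python3 - <<'E'
from h import *
c=load('top1.png');im=c['pixels'][170:290,215:405,::-1]
cv2.imwrite('pics/t1c.png',cv2.resize(im,None,fx=4.2,fy=4.2,interpolation=cv2.INTER_CUBIC))
E
```

```text
(no output)
```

View pics/t1c.png

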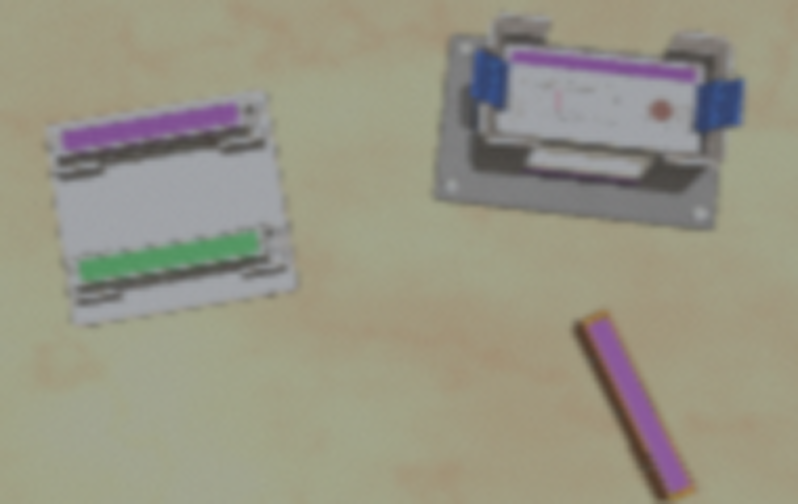

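```bash
python3 - <<'E'
from h import *
c=load('top1.png')
def P(u,v,z): return atz(c,215+(u+.5)/4.2-.5,170+(v+.5)/4.2-.5,z)
for nm,z,pts in [('purple',.052,[(62,132),(239,104),(240,121),(64,150)]),('green',.052,[(79,263),(258,234),(260,252),(82,281)]),
 ('rackbase',.006,[(47,128),(267,92),(297,292),(75,325)]),('magbase',.0,[(450,37),(435,198),(715,228)]),('band_loaded',.082,[(512,50),(696,70),(696,81),(511,64)]),('loadnear',.082,[(497,133),(699,152)]),('catchL',.09,[(475,52),(473,97),(507,105),(507,55)]),('catchR',.09,[(699,80),(742,82),(735,130),(697,124)]),('decoy',.05,[(578,322),(608,312),(694,490),(665,500)])]:
    q=np.array([P(*p,z) for p in pts]);print(nm,q[:,:2].round(4).tolist(),q.mean(0)[:2].round(4))
    d=q[0]-q[1]; print('  ang y-axis', np.degrees(np.arctan2(-d[0],d[1])).round(2), np.linalg.norm(d).round(4))
E
```

```text
purple [[0.5907, 0.3594], [0.6069, 0.2688], [0.5979, 0.268], [0.5813, 0.358]] [0.5942 0.3135]
  ang y-axis 10.1 0.0921
green [[0.523, 0.3478], [0.5395, 0.2573], [0.5303, 0.2561], [0.5139, 0.3459]] [0.5267 0.3018]
  ang y-axis 10.31 0.0919
rackbase [[0.6024, 0.3747], [0.6242, 0.2564], [0.516, 0.238], [0.4963, 0.3549]] [0.5597 0.306 ]
  ang y-axis 10.42 0.1203
magbase [[0.6578, 0.1576], [0.5687, 0.1652], [0.555, 0.0165]] [0.5938 0.1131]
  ang y-axis -94.87 0.0895
band_loaded [[0.6298, 0.1316], [0.6209, 0.0406], [0.6153, 0.0407], [0.6226, 0.1321]] [0.6221 0.0862]
  ang y-axis -5.58 0.0914
loadnear [[0.5874, 0.139], [0.5794, 0.04]] [0.5834 0.0895]
  ang y-axis -4.6 0.0994
catchL [[0.6264, 0.1505], [0.6036, 0.1515], [0.5998, 0.1348], [0.6251, 0.1348]] [0.6137 0.1429]
  ang y-axis -92.33 0.0229
catchR [[0.6139, 0.0408], [0.6132, 0.0198], [0.589, 0.0238], [0.5917, 0.0422]] [0.6019 0.0316]
  ang y-axis -1.89 0.021
decoy [[0.498, 0.0958], [0.5033, 0.0808], [0.4162, 0.0397], [0.411, 0.054]] [0.4571 0.0676]
  ang y-axis 19.46 0.0159
```

The rack is at (0.560, 0.306) with yaw +10.3°, and the purple cassette is at about (0.594, 0.313). The magazine is at about (0.605, 0.0875) with yaw −5.2°. I'll go up and over the microscope first.

Call:
move_arm(
  plan=[0,0.3,1.2,0,0,0,0,0.6,2.4,0,0,0,0,0.9,3.6,0,0,0,0,1.2,4.8,0,0,0,0,1.4,6,0,0,0,1.1,1.95,6,0,0,0.15,2.15,2.5,6,0,0,0.3,3.15,3.15,6,0,0,0.45,4.05,3.95,6,0,0,0.6,4.85,4.85,6,0,0,0.75],
  grip=85,
)

```text
time_s: 1.35
eef_pos: [0.3904, -0.3121, 0.5305]
eef_rot: [-0.001, 0.875, 0.485, -0.0]
wrist_force: [1.2, -0.2, 0.6]
opening: 0.994
grasp_force: 0.0
```

Call:
move_arm(
  plan=[0.6,1.05,0,0,0,0.1,1.2,2.15,0,0,0,0.2,1.6,3.3,0,0,0,0.3,2,4.5,0,0,0,0.4,2.4,5.65,0,0,0,0.5,2.8,6.8,0,0,0,0.6,3.2,8,-0.2,0,0,0.7,3.5,9.1,-0.6,0,0,0.742,3.7,10.2,-1,0,0,0.742,3.8,11.2,-1.5,0,0,0.742],
  grip=60,
)

```text
time_s: 2.6
eef_pos: [0.5792, 0.2486, 0.4551]
eef_rot: [-0.0, 0.641, 0.768, -0.0]
wrist_force: [0.0, -0.3, 0.3]
opening: 0.706
grasp_force: 0.0
```

```bash
python3 - <<'E'
from h import *
c=ctrl.get_obs();print(c['eef_pos'],R.from_quat(np.r_[c['eef_rot'][1:],c['eef_rot'][0]]).as_matrix().round(3),c['q'])
E
```

```text
[0.57924871 0.24859683 0.45509225] [[-0.179  0.984 -0.   ]
 [ 0.984  0.179 -0.   ]
 [-0.    -0.    -1.   ]] [ 2.17417235e-01  2.27646631e-01  1.11381885e+00 -1.44211629e-05
  1.80051955e+00  3.78858213e-02]
```

Call:
move_arm(
  plan=[0.1,0.5,-1,0,0,0,0.2,1,-2.1,0,0,0,0.3,1.3,-3.3,0,0,0,0.3,1.3,-4.5,0,0,0,0.3,1.3,-5.5,0,0,0,0.3,1.3,-5.5,0,0,0],
  grip=50,
)

```text
time_s: 3.35
eef_pos: [0.5905, 0.3104, 0.1754]
eef_rot: [-0.003, 0.641, 0.767, -0.005]
wrist_force: [-0.5, -0.1, 0.7]
opening: 0.588
grasp_force: 0.0
```

```bash
python3 - <<'E'
from h import *
c=snap('wrist','w1.png'); print({k:v for k,v in c.items() if k!='pixels'})
E
```

```text
{'fx': 325.19226210127806, 'fy': 325.19226210127806, 'cx': 285.2069103583039, 'cy': 205.63583662536112, 'origin': array([0.57778283, 0.38158934, 0.31814371]), 'attitude': array([0.14422706, 0.98546128, 0.08949363, 0.00745105])}
```

View pics/w1.png

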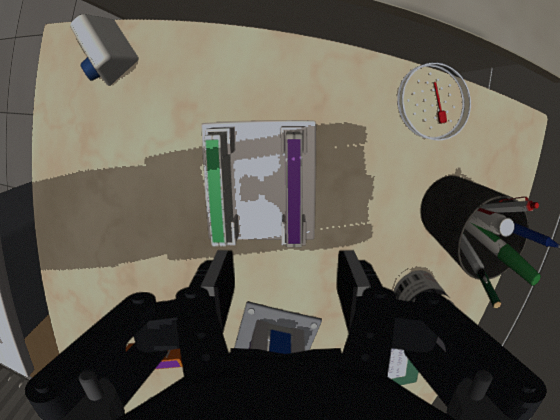

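The wrist view shows the purple band with ends at about (294,138) and (294,244), and green at (212,141)–(219,242). The fingers straddle the purple one.

```bash
python3 - <<'E'
from h import *
c=load('w1.png')
q=np.array([atz(c,*p,.052,True) for p in [(287,139),(300,139),(301,244),(288,244)]]);print(q.round(4),q.mean(0))
a=(q[0]+q[1])/2-(q[2]+q[3])/2;print(np.degrees(np.arctan2(-a[0],a[1])),np.linalg.norm(a))
E
```

```text
[[0.5803 0.3591 0.052 ]
 [0.5908 0.361  0.052 ]
 [0.6092 0.2705 0.052 ]
 [0.5978 0.2684 0.052 ]] [0.59453793 0.31476456 0.052     ]
11.217053590560413 0.09233514686218432
```

Call:
move_arm(
  plan=[0,0.04,-0.8,0,0,0,0,0.04,-1.6,0,0,0,0,0.04,-2.2,0,0,0,0,0.04,-2.7,0,0,0,0,0.04,-3.1,0,0,0,0,0.04,-3.1,0,0,0,0,0.04,-3.1,0,0,0],
)

```text
time_s: 4.28
eef_pos: [0.5955, 0.3139, 0.0282]
eef_rot: [0.001, 0.641, 0.767, 0.001]
wrist_force: [0.5, -0.4, 1.3]
opening: 0.585
grasp_force: 0.0
```

Call:
move_arm(
  plan=[0,0,0,0,0,0,0,0,0,0,0,0,0,0,0,0,0,0,0,0,0,0,0,0,0,0,0,0,0,0,0,0,0,0,0,0],
  grip=0,
)

```text
time_s: 5.03
eef_pos: [0.5949, 0.3137, 0.0274]
eef_rot: [0.0, 0.641, 0.767, 0.001]
wrist_force: [-0.7, -0.8, 5.4]
opening: 0.154
grasp_force: 59.3
```

Call:
move_arm(
  plan=[0,0,0.6,0,0,0,0,0,1.3,0,0,0,0,0,2,0,0,0,0,0,2.6,0,0,0,-0.7,-0.5,2.6,0,0,0,-1.5,-1.1,2.6,-0.03,0.15,0,-2.3,-1.7,2.6,-0.06,0.31,0,-3.1,-2.3,2.6,-0.085,0.465,0,-3.8,-2.7,2.6,-0.113,0.62,0,-4.1,-2.9,2.6,-0.141,0.773,0],
)

```text
time_s: 6.28
eef_pos: [0.3879, 0.1677, 0.1567]
eef_rot: [-0.247, 0.592, 0.708, -0.296]
wrist_force: [0.3, -0.0, -1.2]
opening: 0.149
grasp_force: 62.8
```

Call:
move_arm(
  plan=[0,0,-0.8,0,0,0,0,0,-1.5,0,0,0,0,0,-2.1,0,0,0,0,0,-2.1,0,0,0],
)

```text
time_s: 6.78
eef_pos: [0.3871, 0.1682, 0.0496]
eef_rot: [-0.247, 0.592, 0.708, -0.296]
wrist_force: [-0.3, 0.4, -0.4]
opening: 0.152
grasp_force: 62.8
```

```bash
python3 - <<'E'
from h import *
o=ctrl.get_obs();print(o['eef_pos'],rot(o['eef_rot']).round(3),o['q'],o['wrist_force'],o['opening'])
c=snap('scene','s2.png');im=c['pixels'][180:360,180:420,::-1]
cv2.imwrite('pics/s2c.png',cv2.resize(im,None,fx=3,fy=3,interpolation=cv2.INTER_CUBIC))
E
```

```text
[0.38713222 0.16818085 0.04955074] [[-0.178  0.692 -0.7  ]
 [ 0.984  0.125 -0.127]
 [-0.001 -0.711 -0.703]] [ 0.14602219  0.68273967  1.53855382 -0.02450833  1.7110351  -0.02629722] [-0.27896987  0.35863427 -0.39043059] 0.1517300636950611
```

View pics/s2c.png

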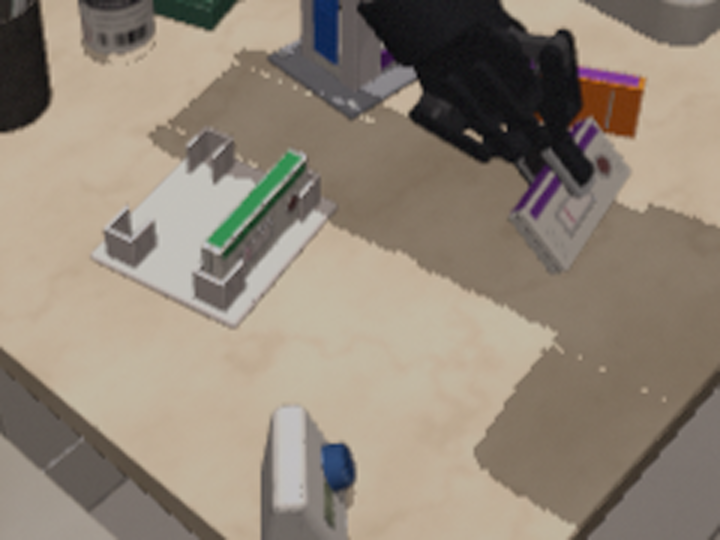

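The scene shows the cassette held face up at 45°, clear of the rack and the orange decoy. Next I lower its bottom edge to the bench.

Call:
move_arm(
  plan=[0,0,-0.3,0,0,0,0,0,-0.5,0,0,0,0,0,-0.57,0,0,0,0,0,-0.57,0,0,0],
)

```text
time_s: 7.32
eef_pos: [0.389, 0.1685, 0.0227]
eef_rot: [-0.245, 0.592, 0.709, -0.294]
wrist_force: [0.3, -0.4, -1.0]
opening: 0.152
grasp_force: 62.8
```

Call:
move_arm(
  plan=[0,0,-0.04,0,0,0,0,0,-0.04,0,0,0],
)

```text
time_s: 7.58
eef_pos: [0.3892, 0.1685, 0.0209]
eef_rot: [-0.245, 0.592, 0.709, -0.294]
wrist_force: [0.5, -0.2, -0.4]
opening: 0.15
grasp_force: 62.8
```

Call:
move_arm(
  plan=[0,0,0.02,0,0,0,0,0,0.04,0,0,0,0,0,0.04,0,0,0,0,0,0.04,0,0,0],
  grip=22,
)

```text
time_s: 8.07
eef_pos: [0.3892, 0.1685, 0.0229]
eef_rot: [-0.245, 0.592, 0.709, -0.294]
wrist_force: [1.1, -1.4, -0.3]
opening: 0.258
grasp_force: 0.1
```

Call:
move_arm(
  plan=[0.1,0.02,0.1,0,0,0,0.2,0.04,0.2,0,0,0,0.3,0.05,0.28,0,0,0,0.4,0.07,0.36,0,0,0,0.5,0.09,0.45,0,0,0,0.7,0.13,0.7,0,0,0,1.2,0.2,1.4,0,0,0,1.4,0.2,2.2,0,0,0],
)

```text
time_s: 9.07
eef_pos: [0.4602, 0.1786, 0.1341]
eef_rot: [-0.245, 0.592, 0.709, -0.294]
wrist_force: [0.5, 1.2, -0.4]
opening: 0.254
grasp_force: 0.0
```

```bash
python3 - <<'E'
from h import *
c=snap('top','t3.png');im=c['pixels'][180:330,170:380,::-1]
cv2.imwrite('pics/t3c.png',cv2.resize(im,None,fx=3.8,fy=3.8,interpolation=cv2.INTER_CUBIC))
E
```

```text
(no output)
```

View pics/t3c.png

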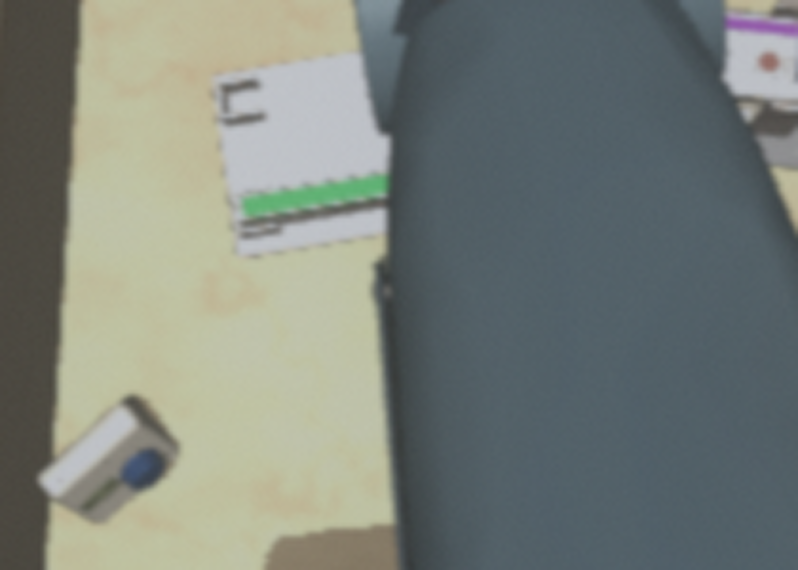

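The arm hides the cassette in this top view. I'll straighten the tool above it and look with the wrist camera.

Call:
move_arm(
  plan=[0,0,0.6,0,0,0,-0.2,0,1.3,0.03,-0.16,0,-0.4,0,1.5,0.06,-0.32,0,-0.6,0,1.5,0.088,-0.48,0,-0.9,-0.1,1.5,0.117,-0.64,0,-1.1,-0.1,1.5,0.141,-0.773,0,-1.1,-0.1,1.5,0.141,-0.773,0,-1.1,-0.1,1.5,0.141,-0.773,0],
  grip=75,
)

```text
time_s: 10.12
eef_pos: [0.4052, 0.1735, 0.2089]
eef_rot: [0.0, 0.641, 0.767, 0.0]
wrist_force: [-0.3, 0.4, 0.6]
opening: 0.877
grasp_force: 0.0
```

```bash
python3 - <<'E'
from h import *
c=snap('wrist','w4.png'); o=ctrl.get_obs(); print(o['eef_pos'],rot(o['eef_rot']).round(3))
E
```

```text
[0.40548734 0.17352884 0.20860063] [[-0.178  0.984  0.   ]
 [ 0.984  0.178 -0.   ]
 [-0.     0.    -1.   ]]
```

View pics/w4.png

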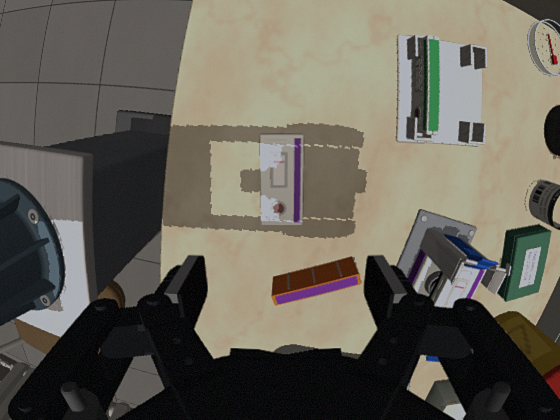

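The cassette lies flat and face up, with corners at (261,134), (302,136), (303,223) and (260,223). I'll compute its pose.

```bash
python3 - <<'E'
from h import *
c=load('w4.png')
q=np.array([atz(c,*p,.014,True) for p in [(261,134),(302,136),(303,223),(260,223)]]);print(q.round(4),q.mean(0))
for i,j in((0,3),(1,2)):
  a=q[i]-q[j];print(np.degrees(np.arctan2(-a[0],a[1])),np.linalg.norm(a))
E
```

```text
[[0.3706 0.2174 0.014 ]
 [0.4127 0.2228 0.014 ]
 [0.4319 0.1296 0.014 ]
 [0.3852 0.1211 0.014 ]] [0.40009189 0.17271546 0.014     ]
8.632299036026895 0.09733696709393182
11.6319698850229 0.09515409077990267
```

Call:
move_arm(
  plan=[-0.1,-0.02,-0.9,0,0,0,-0.1,-0.02,-1.9,0,0,0,-0.1,-0.02,-2.8,0,0,0,-0.1,-0.02,-3.4,0,0,0,-0.1,-0.02,-3.8,0,0,0,-0.1,-0.02,-4,0,0,0,-0.1,-0.02,-4,0,0,0],
  grip=70,
)

```text
time_s: 11.05
eef_pos: [0.3993, 0.1724, 0.0071]
eef_rot: [-0.001, 0.641, 0.767, -0.001]
wrist_force: [-0.2, -0.3, -0.5]
opening: 0.821
grasp_force: 0.0
```

```bash
python3 - <<'E'
from h import *
c=snap('scene','s5.png');im=c['pixels'][170:320,260:460,::-1]
cv2.imwrite('pics/s5c.png',cv2.resize(im,None,fx=4,fy=4,interpolation=cv2.INTER_CUBIC))
o=ctrl.get_obs(); print(o['eef_pos'],o['wrist_force'],o['opening'])
E
```

```text
[0.39974128 0.1725217  0.00777722] [ 0.31933383 -0.53021417 -0.16694688] 0.8207858725100272
```

View pics/s5c.png

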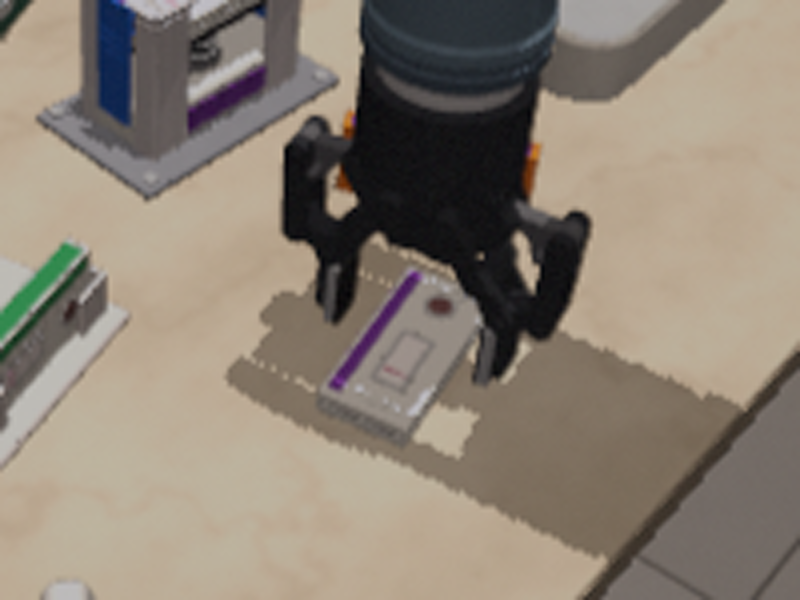

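The tool is centred over the cassette, with the fingers either side of it. I'll go a bit lower and grip.

Call:
move_arm(
  plan=[0,0,-0.06,0,0,0,0,0,-0.12,0,0,0,0,0,-0.12,0,0,0],
)

```text
time_s: 11.48
eef_pos: [0.3992, 0.1725, 0.0019]
eef_rot: [0.0, 0.641, 0.767, 0.0]
wrist_force: [-0.3, -0.5, 0.2]
opening: 0.819
grasp_force: 0.0
```

Call:
move_arm(
  plan=[0,0,0,0,0,0,0,0,0,0,0,0,0,0,0,0,0,0,0,0,0,0,0,0,0,0,0,0,0,0],
  grip=0,
)

```text
time_s: 12.1
eef_pos: [0.3995, 0.1726, 0.0024]
eef_rot: [0.0, 0.641, 0.768, 0.0]
wrist_force: [-1.2, -0.7, 6.8]
opening: 0.516
grasp_force: 61.7
```

Call:
move_arm(
  plan=[0,0,0.5,0,0,0,0,0,1.3,0,0,0,0,0,2.3,0,0,0,0.3,-0.1,3.2,0,0,0,1.1,-0.5,3.8,0,0,-0.07,2,-0.9,3.8,0,0,-0.14,2.9,-1.3,3.8,0,0,-0.21,3.6,-1.6,3.8,0,0,-0.27,4.1,-1.7,3.8,0,0,-0.27,4.1,-1.7,3.8,0,0,-0.27],
)

```text
time_s: 13.35
eef_pos: [0.605, 0.0867, 0.1912]
eef_rot: [-0.0, 0.739, 0.674, -0.0]
wrist_force: [0.5, 0.4, -1.3]
opening: 0.518
grasp_force: 61.6
```

```bash
python3 - <<'E'
from h import *
c=snap('wrist','w6.png'); cv2.imwrite('pics/w6c.png',cv2.resize(c['pixels'][120:420,100:500,::-1],None,fx=2,fy=2,interpolation=cv2.INTER_CUBIC))
o=ctrl.get_obs(); print(o['eef_pos'],rot(o['eef_rot']).round(3),o['opening'],o['grasp_force'])
snap('scene','s6.png')
E
```

```text
[0.6038592  0.08729967 0.19107783] [[ 0.091  0.996 -0.001]
 [ 0.996 -0.091  0.   ]
 [ 0.    -0.002 -1.   ]] 0.5135202806323985 61.596447229385376
```

View pics/w6c.png

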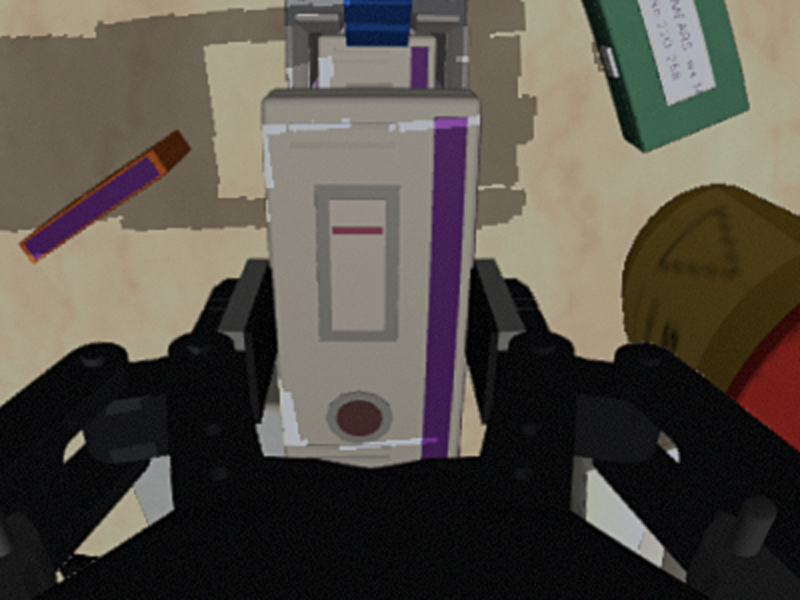

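```bash
python3 - <<'E'
from h import *
c=load('w6.png')
T=np.array([.6045,.0870]);a=np.radians(-5.2)
ex=np.array([np.cos(a),np.sin(a)]);ey=np.array([-np.sin(a),np.cos(a)])
def P(n,u,v,z):
    q=atz(c,100+u/2,120+v/2,z,True);d=q[:2]-T;print(n,q.round(4),'local',(d@ex*1e3).round(1),(d@ey*1e3).round(1))
P('held bot L',270,93,.189);P('held bot R',474,93,.189)
P('held top L',265,128,.2027);P('held top R',476,120,.2027)
P('held top R low',462,400,.2027);P('held top L low',281,400,.2027)
P('held -y end',350,452,.2027)
P('load near',320,60,.082);P('load far',430,60,.082)
P('load near2',318,85,.082);P('load far2',430,85,.082)
P('nose L',347,46,.083);P('nose R',409,46,.083)
# same from s6? print projections of predicted magazine points
m=np.array([.605,.0875])
for x,y,z in((-23,46,.082),(23,46,.082),(-11,46,.083),(11,46,.083)):
    p=np.r_[m+x/1e3*ex+y/1e3*ey,z]; q=rot(c['attitude']).T@(p-c['origin']);th=np.arctan2(np.hypot(q[0],q[1]),q[2]);k=th/np.hypot(q[0],q[1])*c['fx'];print((2*(c['cx']+k*q[0]-100)).round(),(2*(c['cy']+k*q[1]-120)).round())
E
```

```text
held bot L [0.5853 0.1361 0.189 ] local -23.5 47.1
held bot R [0.6315 0.1318 0.189 ] local 22.9 47.1
held top L [0.5857 0.1309 0.2027] local -22.7 42.0
held top R [0.6297 0.1286 0.2027] local 21.3 43.7
held top R low [0.624  0.0584 0.2027] local 22.0 -26.7
held top L low [0.5792 0.0625 0.2027] local -23.0 -26.7
held -y end [0.5945 0.0441 0.2027] local -6.1 -43.7
load near [0.588  0.1307 0.082 ] local -20.4 42.0
load far [0.6307 0.1268 0.082 ] local 22.4 42.0
load near2 [0.5862 0.1209 0.082 ] local -21.3 32.1
load far2 [0.6299 0.1169 0.082 ] local 22.6 32.1
nose L [0.5991 0.1352 0.083 ] local -9.8 47.5
nose R [0.6229 0.133  0.083 ] local 14.1 47.5
314.0 48.0
433.0 48.0
345.0 48.0
402.0 48.0
```

The cassette is held square, face up, with its purple band on the same side as the loaded one. It's within about 1–2 mm of the magazine axis, so I'll shift slightly and descend to the catches.

Call:
move_arm(
  plan=[0.03,0,-0.6,0,0,0,0.03,0,-1.2,0,0,0,0.03,0,-1.6,0,0,0,0.03,0,-1.8,0,0,0,0.03,0,-1.86,0,0,0,0.03,0,-1.86,0,0,0],
)

```text
time_s: 14.2
eef_pos: [0.6061, 0.0875, 0.0996]
eef_rot: [0.0, 0.738, 0.674, 0.0]
wrist_force: [0.4, 0.3, -0.3]
opening: 0.519
grasp_force: 61.6
```

Call:
move_arm(
  plan=[0,0,-0.05,0,0,0,0,0,-0.1,0,0,0,0,0,-0.13,0,0,0,0,0,-0.13,0,0,0],
)

```text
time_s: 14.7
eef_pos: [0.6062, 0.0878, 0.0928]
eef_rot: [0.0, 0.738, 0.674, 0.001]
wrist_force: [1.5, 3.1, 2.5]
opening: 0.513
grasp_force: 62.1
```

Call:
move_arm(
  plan=[0.01,0.02,0,0,0,0,0.01,0.025,-0.04,0,0,0,0.01,0.025,-0.04,0,0,0],
)

```text
time_s: 15.08
eef_pos: [0.6063, 0.0883, 0.0906]
eef_rot: [0.0, 0.739, 0.674, -0.0]
wrist_force: [-0.5, 0.3, 4.6]
opening: 0.517
grasp_force: 62.3
```

The forces are balanced now, so I'll press down in stages.

Call:
move_arm(
  plan=[0,0,-0.06,0,0,0,0,0,-0.12,0,0,0,0,0,-0.18,0,0,0,0,0,-0.24,0,0,0,0,0,-0.24,0,0,0],
)

```text
time_s: 15.7
eef_pos: [0.6073, 0.0879, 0.0789]
eef_rot: [0.001, 0.739, 0.674, 0.001]
wrist_force: [2.6, -1.5, 3.5]
opening: 0.517
grasp_force: 62.3
```

Call:
move_arm(
  plan=[0,0,-0.06,0,0,0,0,0,-0.12,0,0,0,0,0,-0.18,0,0,0,0,0,-0.23,0,0,0,0,0,-0.23,0,0,0],
)

```text
time_s: 16.32
eef_pos: [0.6074, 0.0879, 0.0677]
eef_rot: [0.001, 0.739, 0.674, 0.001]
wrist_force: [0.9, -2.0, 7.3]
opening: 0.519
grasp_force: 62.6
```

Call:
move_arm(
  plan=[0,0,-0.03,0,0,0,0,0,-0.05,0,0,0,0,0,-0.05,0,0,0,0,0,-0.05,0,0,0],
)

```text
time_s: 16.82
eef_pos: [0.6074, 0.0879, 0.0655]
eef_rot: [0.001, 0.739, 0.674, 0.001]
wrist_force: [0.9, -1.3, 8.5]
opening: 0.514
grasp_force: 62.7
```

```bash
python3 - <<'E'
from h import *
a=snap('wrist','w7.png')['pixels'][100:330,180:400,::-1]
b=snap('scene','s7.png')['pixels'][120:220,255:365,::-1]
c=load('scene1.png')['pixels'][120:220,255:365,::-1]
f=lambda i,w,h:cv2.resize(i,(w,h),interpolation=cv2.INTER_CUBIC)
cv2.imwrite('pics/v7.png',np.hstack([f(a,460,580),np.vstack([f(b,319,290),f(c,319,290)])]))
E
```

```text
(no output)
```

View pics/v7.png

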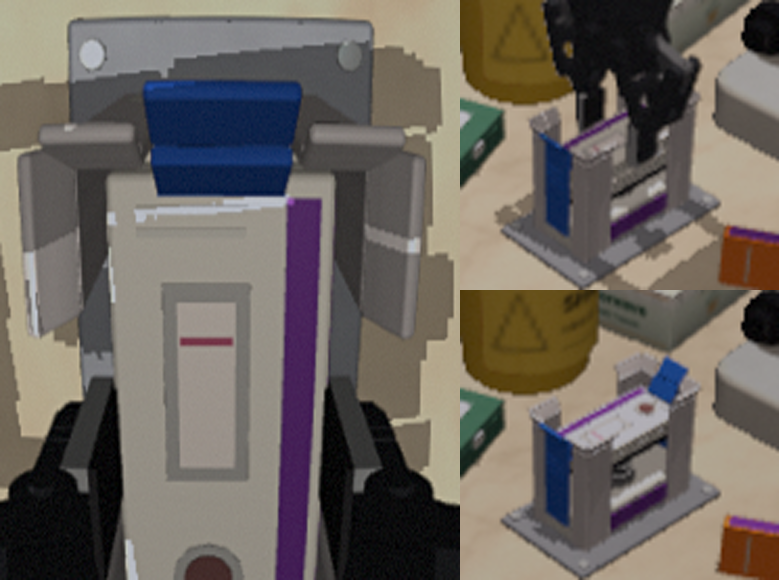

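The last view shows the +y catch nose over the cassette end at (222,175), level and square. I'll press 1.5 mm more, then release and retreat.

Call:
move_arm(
  plan=[0,0,-0.03,0,0,0,0,0,-0.03,0,0,0,0,0,-0.03,0,0,0],
)

```text
time_s: 17.3
eef_pos: [0.6074, 0.0879, 0.064]
eef_rot: [0.001, 0.739, 0.674, 0.001]
wrist_force: [0.9, -2.7, 9.1]
opening: 0.518
grasp_force: 62.8
```

Call:
move_arm(
  plan=[0,0,0,0,0,0,0,0,0,0,0,0,0,0,0,0,0,0,0,0,0,0,0,0,0,0,0,0,0,0],
  grip=62,
)

```text
time_s: 17.92
eef_pos: [0.606, 0.0888, 0.0626]
eef_rot: [-0.0, 0.738, 0.674, -0.0]
wrist_force: [0.0, 0.6, -0.2]
opening: 0.728
grasp_force: 0.0
```

Call:
move_arm(
  plan=[0,0,0.4,0,0,0,0,0,1,0,0,0,0,0,2,0,0,0,-0.3,0.6,3,0,0,0,-0.8,1.6,3.5,0,0,0,-1.4,2.6,3.8,0,0,0,-2.4,3.2,4,0,0,0,-3.4,3.8,4,0,0,0,-4.4,4.4,4,0,0,0,-4.4,4.4,4,0,0,0],
)

```text
time_s: 19.18
eef_pos: [0.3832, 0.3106, 0.2646]
eef_rot: [-0.0, 0.737, 0.676, 0.001]
wrist_force: [0.4, 0.1, 0.7]
opening: 0.729
grasp_force: 0.0
```

```bash
python3 - <<'E'
from h import *
A=load('top1.png');B=snap('top','t8.png');C=load('scene1.png');D=snap('scene','s8.png')
def blue(im):
    p=im.astype(int); return ((p[...,2]>p[...,0]+40)&(p[...,2]>p[...,1]+25)).astype(np.uint8)
def purp(im):
    p=im.astype(int); return ((p[...,0]>p[...,1]+30)&(p[...,2]>p[...,1]+40)).astype(np.uint8)
for n,a,b,s in(('top',A,B,np.s_[170:230,310:405]),('scene',C,D,np.s_[120:220,255:365])):
  for f in(blue,purp):
    for i in(a,b):
      _,_,st,ce=cv2.connectedComponentsWithStats(f(i['pixels'][s]))
      print(n,f.__name__,[(t.tolist(),c.round(1).tolist()) for t,c in zip(st[1:],ce[1:]) if t[4]>8])
  d=np.abs(a['pixels'][s].astype(int)-b['pixels'][s]).max(2)
  print(n,'changed',(d>40).sum())
E
```

```text
top blue [([17, 12, 9, 13, 81], [20.8, 18.3]), ([71, 19, 11, 12, 99], [75.8, 24.7])]
top blue [([17, 12, 9, 13, 84], [21.0, 18.3]), ([71, 19, 11, 12, 104], [75.9, 24.5])]
top purp [([27, 13, 43, 6, 89], [48.2, 15.2])]
top purp [([28, 12, 43, 7, 97], [49.2, 15.2])]
top changed 5
scene blue [([65, 23, 13, 16, 119], [71.0, 30.8]), ([27, 46, 12, 35, 229], [33.1, 62.6])]
scene blue [([67, 23, 11, 16, 116], [71.6, 30.5]), ([27, 46, 12, 35, 234], [33.2, 62.6])]
scene purp [([34, 34, 29, 16, 62], [48.0, 41.7]), ([93, 78, 17, 6, 49], [101.2, 80.5])]
scene purp [([34, 40, 17, 10, 37], [42.1, 44.8]), ([93, 79, 17, 5, 48], [101.5, 80.6])]
scene changed 3095
```

In the top view both catches and the top cassette's band match the closed "loaded" picture from the start (5 pixels changed), so both catches are shut over the new cassette. I'm handing in.

```bash
python3 -c "
from h import *
print(ctrl.hand_in())"
```

```text
the job is handed in; nothing more can be done
None
```

I loaded the purple-banded cassette face up in the magazine and handed the job in at about 19 s. The top camera showed both catches back at their closed positions and the new cassette level under them, and the arm touched neither the green cassette nor the bottle, slide box or timer.

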